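Lock a sprung channel nut in the bench rail at its stop

TASK

Put the channel nut into the rail's open slot, clear of the stop, press it down against the sprung strip and turn it a quarter turn clockwise (seen from above) under the lips. Keeping it pressed, slide it gently along until it pushes the stop's red spring pin part-way in (never hard to the end), then let the spring lift it so that its grooves catch both lips, and let go. Leave the other things on the bench alone.

Things in the scene. Friction and masses are not known exactly. Their poses are not given: they have to be found in the camera images.
- nut_grip (a point): Loose channel nut with upright stud and orange grip bar, standing on the bench; 74 mm high, about 120 g. Point: centre of the bar, on the stud's axis, 60 mm above the nut's underside. Axes: x along nut and bar, y across, z up; half a turn about z gives the same nut. Bar 34 (x) by 14 (y) by 28 mm (z), pinched over its 14 mm. Below it a collar 16 mm wide, 4 mm high, then the stud, 9 mm thick.
- nut_foot (a point): Centre of the underside of the same nut; axes as nut_grip. Steel foot 34.4 (x) by 19 (y) by 9 mm (z). Across its top run two grooves along y, 2.5 mm deep, 4.8 mm wide, centred 12.3 mm either side of the axis. Two opposite corners are cut off, so in the channel it turns only clockwise (from above) from lying along to lying across; about 0.15 rad beyond that its other corners meet the walls.
- rail: Strut channel fixed to the bench, slot up, 250 mm long (bolted feet reach 27 mm beyond each end), 42 mm wide and high. Origin: centre of its underside; x across, y along towards the stop's half, z up. Slot 22 mm wide, inside width 37 mm. Each lip turns down at the slot; these edges, 2.5 mm thick (11 to 13.5 mm from the middle), end 34 mm above the underside.
- rail_entry (a point): Point on the rail in the middle of the slot, level with the rail's top (42 mm), 45 mm from the rail's middle in -y: a clear place to put the nut in. Axes as the rail's. A nut lying across clears the lips while its underside is less than 25 mm above the rail's: 22 to 24 mm suits turning and sliding. Caught and lifted, its underside is at 27.5 mm (bar centre 87.5 mm).
- strip (a joint): Sprung strip (two steel bars) along the inside of the rail, which carries the nut; value in m, 0 up, grows as it is pressed down, 0.010 bottomed. At 0 its top is 30 mm above the rail's underside. About 3 N starts it, then 0.8 N per mm.
- rail_end (a point): Middle of the slot at the rail's +y end, level with its top, 125 mm from its middle; axes as the rail's. In this half a black stop is clamped in the slot; its red spring pin looks to -y and meets the flat side of a nut lying across, 9.5 mm from its axis. Pin travel 6 mm, 1.2 N to start, then 0.6 N per mm. Pin face 21 to 71 mm from the rail's middle: its place must be felt. Friction holds a caught nut against it.
- lab_timer: Lab timer, grey, 62x66x20 mm; a bystander, not to be moved. Origin: centre of its underside.
- vial: Small clear vial with black cap, 22 mm wide, 50 mm high; a bystander, not to be moved. Origin: centre of its underside.
- bottle: Clear reagent bottle with blue cap, 56 mm wide, 105 mm high; a bystander, not to be moved. Origin: centre of its underside.
- parafilm_box: White and orange box, 64x111x58 mm; a bystander, not to be moved. Origin: centre of its underside.
- marker: Marker pen with black cap, lying, 135 mm long; a bystander, not to be moved. Origin: centre of its underside.
- slide_box: Flat white box of slides, 55x165x28 mm; a bystander, not to be moved. Origin: centre of its underside.

How it is judged:
On the way, in this order (a step that is already met when the one before it is completed fails the run):
1. the nut is in the slot, lying along the rail (z of nut_grip in the frame of rail between 0.075 and 0.0945 m and x of nut_grip in the frame of rail between -0.004 and 0.004 m and y of nut_grip in the frame of rail between -0.11 and 0.06 m and angle between the x axis of nut_grip and the y axis of rail, either way round below 0.2 rad), for 0.1 s.
2. the nut is pressed under the lips and turned to lie across the rail (z of nut_grip in the frame of rail between 0.075 and 0.0862 m and angle between the x axis of nut_grip and the x axis of rail, either way round below 0.12 rad), for 0.1 s.
At the end, for the whole second after the job is handed in: The nut lies across the rail (within 0.12 rad), upright (0.08 rad), lifted into both lips by the spring (grip bar centre 86.6 to 89.5 mm above the rail's underside), centred within 3 mm, holding the stop's pin partly in (1.4 to 6.5 N on it), at rest (z of nut_grip in the frame of rail between 0.0866 and 0.0895 m and x of nut_grip in the frame of rail between -0.003 and 0.003 m and angle between the x axis of nut_grip and the x axis of rail, either way round below 0.12 rad and angle between nut_grip's own z axis and vertical below 0.08 rad and contact force between nut and stop between 1.4 and 6.5 N and linear speed of nut below 0.02 m/s); the robot touches nothing.
It fails at once if the nut and the rail (with strip and stop) press on one another with more than 25 N, all contacts added up (contact force between nut and rail above 25 N).
It fails at once if the pin is driven hard to its end: the nut presses on the stop with more than 8 N (contact force between nut and stop above 8 N).
It fails at once if the gripper or the arm presses on the rail with more than 10 N (contact force between any of the fingers, the arm and rail above 10 N).
It fails at once if another thing on the bench is moved by more than 15 mm (distance of any of lab_timer, vial, bottle, parafilm_box, marker, slide_box from where it was at the start of the episode above 0.015 m).
It also fails if it takes over 64 s, if anything falls off the work surface, if the arm or the gripper's body presses on something with over 40 N, if the wrist force passes 120 N, or if a joint passes its speed limit or range.

ROBOT

A 6-joint arm with a two-finger parallel gripper is mounted at the origin on a cart in front of the work surface, level with it; the furniture and walls round the work are solid. World frame = base frame: x ahead of the robot, y to its left, z up, the work surface at z = 0. Lengths are in m, angles in rad, forces in N, time in s.
With the tool pointing down it reaches from about 0.375 to 0.925 m from the base axis. Payload 5.7 kg.
Tool frame: the origin (TCP) lies on the centre line of the jaws, within the pads' length; the fingertips stand 19 mm ahead of it and the grasp point (between the pads) is the TCP; z points along the fingers, y is the line along which they close (so a half turn about z gives the same grasp; the last joint's range is limited). The gripper opens to 88 mm and grips with 3 to 60 N. Pads are 20 mm wide; open, the fingers measure 115 mm over their backs; the gripper's body (75 mm by 178 mm) begins 61 mm behind the grasp point.
Start: joints at [1.084, 0.359, 1.51, -0, 1.272, -0.115], TCP at [0.218, 0.559, 0.242] pointing down, gripper open.
Joint ranges: [-2.97, 2.97], [-1.01, 2.36], [0.21, 2.38], [-0.96, 4.11], [0.2, 2.71], [-2.98, 2.98]. Speed limits (rad/s): [2.39, 2.39, 3.14, 3.14, 3.14, 3.14].

INTERFACE

Orientations are given as a 3x3 rotation matrix whose columns are the frame's x, y, z axes.
In Python, from rig import move_ptp, move_straight, goto_joints, ungrasp, gripper_close, sleep, solve_ik, get_image, IKError, hand_in, regions_of, pinpoint, read_time_s, read_joint_pos, read_qd, read_joint_torque, read_tool_pos, read_ee_rot, read_ft_force, read_ft_torque, read_gripper_width, read_grasp_force gives the robot as it stands. Calls block until the motion is done:
- move_ptp(position, orientation): joint-space move of the TCP to a pose.
- move_straight(position, max_speed=0.15, rot=None, force_limit=None): straight line of the TCP; rot=None keeps the orientation; max_speed is the mean speed in m/s. With force_limit (N) it stops when the force on the tool has changed by that much, and returns True; else False.
- goto_joints(angles): joint-space move.
- ungrasp() and gripper_close(): open the fingers fully, or close them until they stop; the grip force is fixed at half the most.
- sleep(seconds).
- solve_ik(position, orientation): joint angles nearest the present ones, or None.
- get_image(name): name is "scene" or "top"; returns a dict with "pixels" (480x640x3 uint8, blue, green, red), "intrinsics" (3x3 intrinsics, pixels), "D" ([k1, k2, p1, p2, k3] as OpenCV has them; the pictures are not rectified), "view" (4x4, takes a point from world to camera coordinates). Camera axes: x right, y down, z forward; pixel columns grow to the right and rows downward; lengths in m; the calibration is good to about 2 mm. A picture is of the moment at which its call begins. There is no depth.
A pose or a line that the arm cannot do raises IKError and nothing moves.
- hand_in(): hands the job in; it is judged then, once.
Trained networks look in the newest picture that a camera, given by its name, has taken for a name from the list of things; names that differ only in an ending like _2 or _b are one class to them, and where a whole thing is asked for, a point or a joint stands for the part that bears it (a point fixed in the world has none). Each returns a list of dicts, best first, with "confidence" (0 to 1); they miss things now and then, are a little off and sometimes report something else, mostly with a low value. They report only what shows in the picture. A call takes as long as a camera call.
- regions_of(label, camera): "region" (480x640 bool, what is visible of it) and "rect" ([left, top, right, bottom] in pixels, round what is visible of it).
- pinpoint(label, camera): "centre" ([row, column] in pixels: a listed point, or the origin of a listed thing).
Readings, each from a call of its own:
- read_time_s(): time.
- read_joint_pos(): joint angles.
- read_qd(): joint speeds.
- read_joint_torque(): joint torques, N m.
- read_tool_pos(): TCP position.
- read_ee_rot(): TCP orientation.
- read_ft_force(): force on the tool from outside, world axes, zero at the start.
- read_ft_torque(): the same for the moment, N m.
- read_gripper_width(): finger opening in m.
- read_grasp_force(): force on a finger pad.
Only numpy, scipy, OpenCV 4.12 (cv2) and the standard library are available. Lean on these libraries where they do the work, as an engineer would, in place of code of your own. Each camera call takes 0.05 s, during which the arm holds its last target. There are 200 camera calls.

## Working session

There is one attempt and no reset: what is moved stays moved. The work goes in short steps, each a Python script; the robot and the scene stay as the last script left them, time stands still between calls to the robot, and variables do not carry over. Pictures are saved under pics/ and viewed, at most 10 in all, crops included, and the job is handed in when it is done.

```bash
mkdir -p pics
cat > h.py <<'E'
import numpy as np, cv2
from rig import *
def ray(cam,rc):
    K=np.array(cam["intrinsics"]);D=np.array(cam["D"],float);V=np.array(cam["view"])
    p=cv2.undistortPoints(np.array([[[rc[1],rc[0]]]],float),K,D)[0,0]
    R=V[:3,:3];t=V[:3,3]
    return -R.T@t, R.T@np.array([p[0],p[1],1.])
def atz(cam,rc,z):
    o,d=ray(cam,rc); return o+d*(z-o[2])/d[2]
def proj(cam,P):
    V=np.array(cam["view"]);r,_=cv2.Rodrigues(V[:3,:3])
    return cv2.projectPoints(np.array(P,float).reshape(-1,1,3),r,V[:3,3].copy(),np.array(cam["intrinsics"]),np.array(cam["D"],float))[0][:,0]
E
python3 - <<'E'
from h import *
for c in("scene","top"):
    im=get_image(c); cv2.imwrite(f"pics/{c}0.png",im["pixels"])
    print(c,ray(im,(240,320)))
    for n,z in(("nut_grip",.06),("nut_foot",0),("rail",0),("rail_entry",.042),("rail_end",.042)):
        for r in pinpoint(n,c)[:2]: print(n,np.round(r["centre"],1),round(r["confidence"],2),np.round(atz(im,r["centre"],z),4))
    for n in("nut_grip","rail"):
        for r in regions_of(n,c)[:1]: print(n,r["rect"],r["region"].sum(),cv2.minAreaRect(np.argwhere(r["region"])[:,::-1].astype(np.float32)))
E
```

```text
scene (array([-0.25168213, -0.49752035,  0.98792108]), array([ 0.57842703,  0.38571057, -0.71884277]))
nut_grip [242.7 282.6] 0.79 [0.4435 0.0652 0.06  ]
nut_grip [260.4 280.3] 0.74 [0.3981 0.0386 0.06  ]
nut_foot [262.3 283.3] 0.91 [0.4391 0.0641 0.    ]
rail [228.1 347.8] 0.79 [ 0.6126 -0.0018  0.    ]
rail_entry [224.4 361.3] 0.9 [ 0.6031 -0.0428  0.042 ]
rail_end [195.9 305.5] 0.57 [0.6154 0.1216 0.042 ]
nut_grip [275.3, 236.4, 293.0, 267.1] 350 ((281.9738464355469, 251.47630310058594), (30.81151008605957, 15.380785942077637), 87.1375961303711)
rail [293.4, 191.6, 406.2, 261.0] 2652 ((351.44635009765625, 225.28292846679688), (119.64111328125, 25.562549591064453), 24.775142669677734)
top (array([3.69668498e-01, 1.06609951e-03, 1.39252840e+00]), array([ 0.08417369,  0.00565884, -0.99658857]))
nut_grip [191.4 342.4] 0.47 [ 0.6064 -0.0467  0.06  ]
nut_grip [258.4 297.5] 0.46 [0.4354 0.0644 0.06  ]
nut_foot [256.8 301.9] 0.56 [0.4426 0.0558 0.    ]
rail [194.4 322.2] 0.61 [0.6085 0.0045 0.    ]
rail_entry [192.8 342. ] 0.56 [ 0.606  -0.0464  0.042 ]
rail_end [230.5 430.4] 0.64 [ 0.5111 -0.2718  0.042 ]
rail_end [192.1 272.9] 0.56 [0.606  0.1312 0.042 ]
nut_grip [291.5, 249.2, 304.8, 265.8] 109 ((296.9499816894531, 257.1499938964844), (8.221921920776367, 14.23024845123291), 18.434947967529297)
rail [266.5, 183.0, 382.1, 204.3] 2049 ((324.0270080566406, 193.3378448486328), (114.47611236572266, 20.289228439331055), 2.337306022644043)
```

Run:
```python
import cv2
a=cv2.imread("pics/top0.png")[150:290,230:430]
cv2.imwrite("pics/t1.png",cv2.resize(a,None,fx=4,fy=4,interpolation=cv2.INTER_CUBIC))
a=cv2.imread("pics/scene0.png")[180:280,265:425]
cv2.imwrite("pics/s1.png",cv2.resize(a,None,fx=5,fy=5,interpolation=cv2.INTER_CUBIC))
```

```text
(no output)
```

View pics/t1.png

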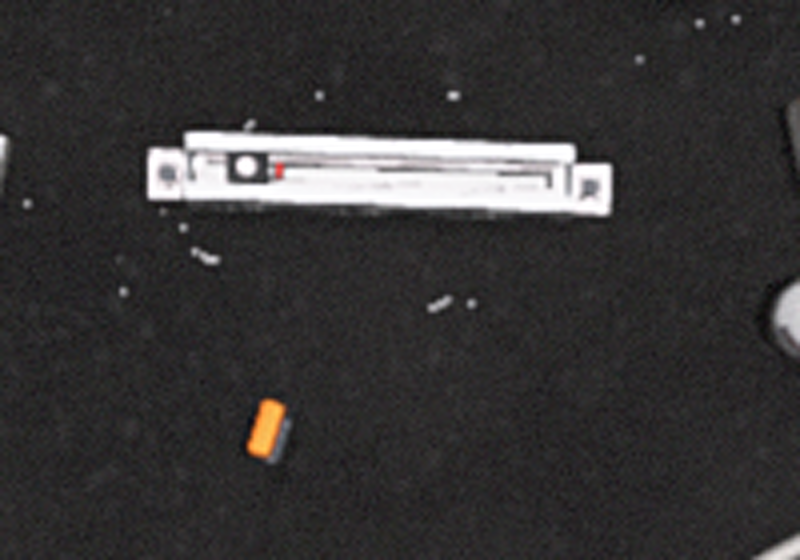

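View pics/s1.png

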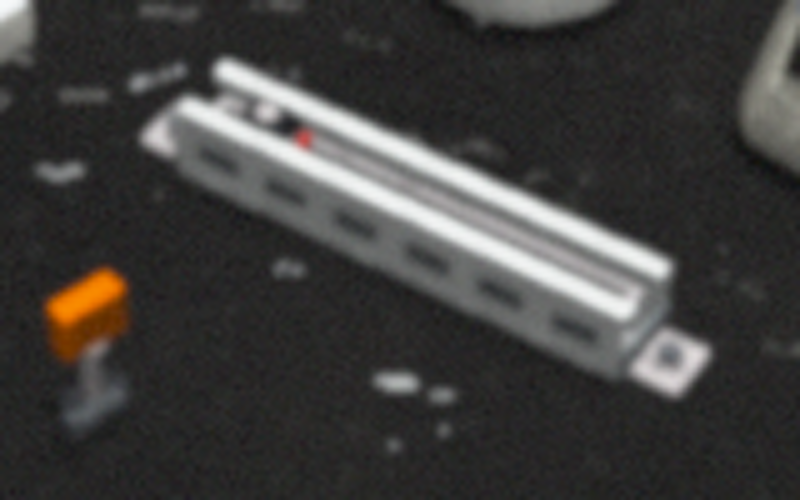

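View pics/scene0.png

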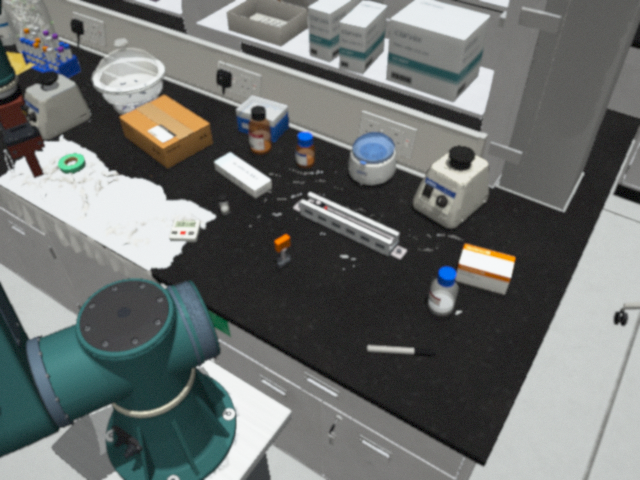

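t1 shows the stop with its red pin at about (280,170), which is full-frame (300,192), in the rail's left (+y) half. The orange bar is at (266,428), full-frame (296,257). The scene view shows the nut upright and clear of the bystanders. Next I refine both poses.

```bash
cat >> h.py <<'E'
def orange(im):
    hsv=cv2.cvtColor(im["pixels"],cv2.COLOR_BGR2HSV)
    m=cv2.inRange(hsv,(5,150,100),(22,255,255))
    return m
def raillines(im,cam,x0,y0,yaw):
    """far top edge points by gradient, compared with model: returns residual offsets (m, along rail x)"""
    g=cv2.GaussianBlur(cv2.cvtColor(im["pixels"],cv2.COLOR_BGR2GRAY),(0,0),.7).astype(np.float32)
    c,s=np.cos(yaw),np.sin(yaw);out=[]
    offs=np.arange(-.008,.008,.0002)
    for e in(.021,):
      for v in np.arange(-.1,.101,.005):
        xs=e+offs
        P=np.c_[x0+c*xs-s*v,y0+s*xs+c*v,np.full_like(xs,.042)]
        q=proj(im,P).astype(np.float32)
        I=cv2.remap(g,q[:,:1].copy(),q[:,1:].copy(),cv2.INTER_CUBIC)[:,0]
        d=-np.gradient(I); d[d<0]=0
        k=d.argmax(); w=slice(max(0,k-12),k+13)
        out.append((v,(offs[w]*d[w]).sum()/d[w].sum()))
    return np.array(out)
E
python3 - <<'E'
from h import *
for c in("top","scene"):
    im=get_image(c)
    x0,y0,yaw=.608,.002,0.
    for it in range(3):
        o=raillines(im,c,x0,y0,yaw)
        k=abs(o[:,1]-np.median(o[:,1]))<.002
        p=np.polyfit(o[k,0],o[k,1],1); x0+=p[1]; yaw-=p[0]
    print(c,"rail x0,yaw",x0,yaw,k.sum(),o[k,1].std())
    m=orange(im);n,l,st,ce=cv2.connectedComponentsWithStats(m)
    ex=np.array([atz(im,(240,320),.06)])
    for i in range(1,n):
        if st[i,4]>40: 
            P=atz(im,ce[i][::-1],.074 if c=="top" else .062)
            print(st[i],P.round(4),cv2.minAreaRect(np.argwhere(l==i)[:,::-1].astype(np.float32)))
            if abs(P[0]-.44)<.03 and c=="top":
                # orientation from world points
                W=np.array([atz(im,q,.074)[:2] for q in np.argwhere(l==i)]);w,v=np.linalg.eigh(np.cov(W.T));print("yaw",np.arctan2(v[1,1],v[0,1]),np.sqrt(w*12))
    for n,z,px in(("railends",.042,[(184/4+230,166/4+150),(576/4+230,179/4+150)]),):
        if c=="top":
            for p in px: print(atz(im,p[::-1],z))
            print("pin",atz(im,(150+170/4,230+284/4),.03))
print(read_ft_force(),read_time_s())
E
```

```text
top rail x0,yaw 0.607486962982679 -0.023481093412194128 41 0.0004071559257371151
[431 165  44  14 201] [ 0.6602 -0.33    0.074 ] ((452.2889709472656, 171.35464477539062), (6.444207668304443, 44.28127670288086), 79.5625228881836)
[292 250  10  14  91] [0.4392 0.0675 0.074 ] ((296.1000061035156, 256.70001220703125), (6.324555397033691, 14.546477317810059), 18.434947967529297)
yaw 2.8265437843051924 [0.01578122 0.03536334]
[0.60761227 0.12329645 0.042     ]
[ 0.60175149 -0.12845088  0.042     ]
pin [0.60778062 0.05947769 0.03      ]
scene rail x0,yaw 0.6113961546028016 -0.02773870996736537 41 0.0010828677185243194
[ 120   95   90   66 1746] [0.6354 0.5964 0.062 ] ((165.47647094726562, 122.19412231445312), (75.81719207763672, 55.42573165893555), 40.60129928588867)
[260 141  10  11  48] [0.704  0.3061 0.062 ] ((265.5000305175781, 147.00001525878906), (6.260990142822266, 12.074767112731934), 26.56505012512207)
[274 234  16  18 182] [0.4437 0.0678 0.062 ] ((282.4154052734375, 241.47694396972656), (12.403472900390625, 17.861000061035156), 60.2551155090332)
[463 243  53  19 265] [ 0.6637 -0.333   0.062 ] ((489.1871643066406, 251.7945556640625), (54.10771942138672, 6.095254898071289), 14.858612060546875)
[458 265  52  17 167] [ 0.5983 -0.3433  0.062 ] ((483.7307434082031, 273.1538391113281), (52.886592864990234, 3.4205260276794434), 15.255120277404785)
[0.17881099 0.63034787 0.34760471] 0.9
```

```bash
cat >> h.py <<'E'
def R(psi):
    c,s=np.cos(psi),np.sin(psi); return np.array([[c,s,0],[s,-c,0],[0,0,-1.]])
YAW=-.0235; A90=YAW+np.pi/2
def rail2w(x,y,x0=.609,y0=-.002):
    c,s=np.cos(YAW),np.sin(YAW); return np.array([x0+c*x-s*y,y0+s*x+c*y])
E
python3 - <<'E'
from h import *
print(np.array(read_ee_rot()).round(3))
E_=rail2w(0,-.045);print(E_)
for nm,p,psis in(("pick",(.441,.0672,.067),(-.315,2.827)),("place",(*E_,.15),(A90,A90-np.pi)),("turned",(*E_,.09),(YAW,YAW+np.pi))):
    for a in psis: print(nm,round(a,3),np.round(solve_ik(p,R(a)),3))
f=[]
for i in range(20): sleep(.01); f.append(read_ft_force())
print(np.mean(f,0),np.std(f,0))
E
```

```text
[[-0.932  0.363 -0.   ]
 [ 0.363  0.932 -0.   ]
 [ 0.    -0.    -1.   ]]
[ 0.6079426  -0.04698757]
pick -0.315 [-0.004  0.401  2.019 -0.     0.721  1.882]
pick 2.827 [-0.004  0.401  2.019 -0.     0.721 -1.26 ]
place 1.547 [-0.19   0.464  1.589 -0.     1.089 -0.167]
place -1.594 [-0.19   0.464  1.589 -0.     1.089  2.975]
turned -0.024 [-0.19   0.538  1.638 -0.     0.966  1.404]
turned 3.118 [-0.19   0.538  1.638 -0.     0.966 -1.738]
[ 0.07500538 -0.13787439  0.01207979] [0.44785755 0.55991144 0.49801358]
```

Run:
```python
from h import *
Rp=R(2.827)
move_ptp((.441,.0672,.15),Rp)
move_straight((.441,.0672,.067),.12)
gripper_close(); print(read_gripper_width(),read_grasp_force())
move_straight((.441,.0672,.16),.15)
move_ptp((*rail2w(0,-.045),.17),R(A90))
f=[]
for i in range(20): sleep(.01); f.append(read_ft_force())
print(read_gripper_width(),read_tool_pos(),np.mean(f,0),read_time_s())
for c in("top","scene"):
    im=get_image(c); cv2.imwrite(f"pics/{c}2.png",im["pixels"])
    for n in("nut_foot","nut_grip"):
        for r in pinpoint(n,c)[:2]: print(c,n,r["confidence"],r["centre"])
    t=np.array(read_tool_pos())
    print("expected grip/foot",proj(im,[t+[0,0,-.007],t+[0,0,-.067]])[:,::-1])
    if c=="scene":
        a=im["pixels"]; u=proj(im,[t])[0].astype(int); b=a[u[1]-50:u[1]+90,u[0]-80:u[0]+80]
        cv2.imwrite("pics/s2c.png",cv2.resize(b,None,fx=4,fy=4,interpolation=cv2.INTER_CUBIC));print(u)
```

```text
0.014215173032035074 29.9971541762352
0.013919558172334128 [ 0.60695875 -0.04616415  0.16970135] [-0.07800054  0.20211235 -0.97303372] 6.9583
expected grip/foot [[183.20865454 343.93499557]
 [187.86481702 342.95566151]]
scene nut_grip 0.48 [183.7, 365.8]
expected grip/foot [[183.88055455 366.32824196]
 [204.31750028 365.0466558 ]]
[366 181]
```

View pics/s2c.png

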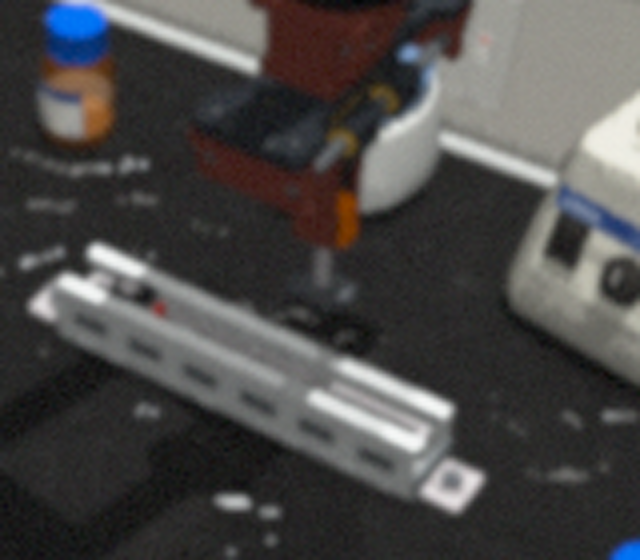

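Scene crop: the nut hangs upright in the jaws, foot at about (330,290), lying along the rail over the clear right half. Next is a force-guarded descent, searching in x if it lands on a lip.

```bash
cat >> h.py <<'E'
def F(n=20):
    f=[]
    for i in range(n): sleep(.008); f.append(read_ft_force())
    return np.mean(f,0)
E
python3 - <<'E'
from h import *
print(read_tool_pos())
p=rail2w(0,-.045)
move_straight((*p,.117),.1); print(read_tool_pos(),read_time_s())
f0=F()
for dx in(0,.0015,-.0015,.003,-.003):
    q=rail2w(dx,-.045)
    move_straight((*q,.113),.05)
    hit=move_straight((*q,.093),.02,force_limit=3.0)
    t=np.array(read_tool_pos()); print(dx,hit,t.round(4),(F()-f0).round(2),read_time_s())
    if t[2]<.103: break
    move_straight((*q,.114),.05)
E
```

```text
[ 0.60788407 -0.04678086  0.17019901]
[ 0.60824221 -0.04705443  0.11717306] 7.9417
0 True [ 0.6078 -0.047   0.0954] [ 0.89 -0.54  3.79] 9.3333
```

```bash
cat >> h.py <<'E'
ux=np.array([np.cos(YAW),np.sin(YAW),0]); uy=np.array([-np.sin(YAW),np.cos(YAW),0])
def toR(t):
    d=np.array(t)-[.609,-.002,0]; return np.array([d@ux,d@uy,t[2]])
def probe(y,z,x=0,span=.0035,fl=2.5):
    r=[]
    for s in(1,-1):
        move_straight((*rail2w(x,y),z),.03); sleep(.1)
        h=move_straight((*rail2w(x+s*span,y),z),.008,force_limit=fl)
        t=[];
        for i in range(5): t.append(read_tool_pos()); sleep(.005)
        r.append(toR(np.mean(t,0))[0]); print(s,h,toR(np.mean(t,0)).round(4))
    return np.mean(r)
E
python3 - <<'E'
from h import *
c=probe(-.045,.0965); print("centre",c)
move_straight((*rail2w(c,-.045),.0965),.03); sleep(.2); print(toR(read_tool_pos()),F(),read_time_s())
E
```

```text
1 True [ 0.0004 -0.045   0.096 ]
-1 True [-0.0027 -0.0451  0.0966]
centre -0.0011445542523023638
[-0.00153124 -0.04492207  0.09630495] [-1.46998191  0.12466834  2.19203433] 11.5083
```

Run:
```python
from h import *
im=get_image("scene")
t=np.array([.60696,-.04616,.1697]); 
for d in(-.006,-.003,0,.003):
    P=[t+ux*a*.0095+uy*(d+b*.0172)+[0,0,z] for a in(1,-1) for b in(1,-1) for z in(-.067,-.058)]
    q=(proj(im,P)-[286,131]+.5)*4-.5; bar=[t+ux*-.007+uy*(d+b*.017)+[0,0,z] for b in(1,-1) for z in(-.021,.007)]
    print(d,"foot",q.min(0).round(),q.max(0).round(),"bar",((proj(im,bar)-[286,131]+.5)*4-.5).round().tolist())
# steel/orange extents in saved picture
a=cv2.imread("pics/scene2.png"); m=orange({"pixels":a}); k=np.argwhere(m[150:210,350:390]); print("orange full",k.min(0)+[150,350],k.max(0)+[150,350])
c=-.0011
move_straight((*rail2w(c,-.045),.0895),.02,force_limit=12); sleep(.2)
print(toR(read_tool_pos()),F(),read_time_s())
```

```text
-0.006 foot [290. 267.] [361. 321.] bar [[296.0, 233.0], [298.0, 194.0], [349.0, 257.0], [352.0, 217.0]]
-0.003 foot [285. 265.] [357. 319.] bar [[291.0, 231.0], [293.0, 192.0], [345.0, 254.0], [347.0, 215.0]]
0 foot [281. 263.] [352. 317.] bar [[286.0, 229.0], [288.0, 190.0], [340.0, 252.0], [343.0, 213.0]]
0.003 foot [276. 261.] [347. 315.] bar [[282.0, 227.0], [284.0, 188.0], [335.0, 250.0], [338.0, 211.0]]
orange full [180 370] [191 374]
[-0.00093125 -0.04499073  0.08983508] [-2.84232756  0.4490289   7.43355398] 12.425
```

```bash
cat > turn.py <<'E'
from h import *
import sys
x=-.0014; a=A90
for i in range(12):
    a=A90-(i+1)*np.pi/2/12
    move_ptp((*rail2w(x,-.045),.0895),R(a))
    f=F(8); fx,fy=f@ux,f@uy
    e=np.array(read_ee_rot()); ang=np.arctan2(e[1,0],e[0,0])
    print(round(a,3),round(ang,3),toR(read_tool_pos()).round(4),"F",round(fx,2),round(fy,2),round(f[2],2),"T",np.round(read_ft_torque()[2],3),round(read_time_s(),2))
    if np.hypot(fx,fy)>9 or abs(f[2])>15: print("stop"); break
    if abs(fx)>1.2: x+=np.clip(.00015*fx,-.0008,.0008)
E
python3 turn.py
```

```text
1.416 1.416 [-0.0004 -0.0451  0.0901] F -1.52 0.51 7.39 T -0.043 12.74
1.285 1.285 [-0.0002 -0.0452  0.0903] F -0.69 0.5 7.31 T -0.055 13.06
1.155 1.154 [-0.     -0.0452  0.0903] F -0.67 0.17 6.78 T -0.031 13.38
1.024 1.023 [ 0.     -0.0452  0.0903] F -0.47 0.14 7.06 T -0.065 13.7
0.893 0.893 [ 0.0001 -0.0452  0.0903] F -0.38 0.1 7.08 T -0.047 14.02
0.762 0.762 [ 0.0001 -0.0453  0.0904] F -0.33 0.43 7.18 T -0.033 14.33
0.631 0.631 [ 0.0001 -0.0453  0.0904] F -0.45 0.32 7.19 T -0.019 14.66
0.5 0.5 [-0.0003 -0.0452  0.0902] F -0.91 0.23 7.42 T -0.054 14.97
0.369 0.369 [-0.0007 -0.0451  0.0901] F -1.69 0.22 7.34 T -0.048 15.29
0.238 0.238 [-0.001  -0.045   0.0901] F -1.8 0.25 7.19 T -0.089 15.61
0.107 0.107 [-0.0011 -0.0451  0.0901] F -1.47 0.37 7.51 T -0.002 15.93
-0.024 -0.024 [-0.001  -0.0452  0.0903] F -0.8 0.34 7.19 T 0.008 16.24
```

Run:
```python
from h import *
x=-.0011
for s in(1,-1):
    move_straight((*rail2w(x,-.045),.0895),.02); sleep(.3)
    for k in range(1,9):
        move_straight((*rail2w(x+s*k*.0005,-.045),.0895),.01); sleep(.05)
        f=F(10); p=np.mean([toR(read_tool_pos()) for _ in range(3)],0)
        print(s,round((x+s*k*.0005)*1e3,2),(p*1e3).round(2),"F",round(f@ux,2),round(f@uy,2),round(f[2],2))
        if abs(f@ux)>4.5: break
move_straight((*rail2w(x,-.045),.0895),.02);print(read_time_s())
```

```text
1 -0.6 [ -0.71 -45.13  89.87] F -3.8 -0.15 8.07
1 -0.1 [ -0.61 -45.13  89.82] F -4.0 -0.16 8.78
1 0.4 [ -0.53 -45.09  89.74] F -4.91 -0.51 9.03
-1 -1.6 [ -0.85 -45.12  90.07] F -1.82 -0.2 7.76
-1 -2.1 [ -0.91 -45.13  90.21] F -0.97 0.45 7.37
-1 -2.6 [ -1.04 -45.15  90.28] F -0.46 0.38 7.16
-1 -3.1 [ -1.07 -45.17  90.44] F 0.03 0.28 7.15
-1 -3.6 [ -1.19 -45.16  90.56] F 0.81 0.73 6.91
-1 -4.1 [ -1.29 -45.16  90.67] F 1.27 0.85 6.93
-1 -4.6 [ -1.38 -45.17  90.77] F 1.97 0.9 6.8
-1 -5.1 [ -1.47 -45.14  90.9 ] F 2.71 1.13 6.52
21.9083
```

```bash
cat >> h.py <<'E'
def rep(tag):
    f=F(10); p=np.mean([toR(read_tool_pos()) for _ in range(3)],0)
    print(tag,(p*1e3).round(2),"F",round(f@ux,2),round(f@uy,2),round(f[2],2),round(read_time_s(),2)); return p,f
E
python3 - <<'E'
from h import *
rep("start")
for y,x in((-.04,-.0015),(-.03,.001),(-.025,.001),(-.015,-.0035),(-.010,-.0045),(.0,-.0018)):
    h=move_straight((*rail2w(x,y),.0893),.025,force_limit=6); rep((y,x,h))
E
```

```text
start [ -0.77 -45.12  89.95] F -2.57 0.09 7.63 21.99
(-0.04, -0.0015, False) [ -0.81 -41.22  89.89] F -2.62 -3.81 7.25 22.43
(-0.03, 0.001, False) [ -0.37 -31.54  89.36] F -5.92 -5.58 8.3 23.07
(-0.025, 0.001, False) [ -0.37 -26.49  89.32] F -5.85 -5.32 8.04 23.5
(-0.015, -0.0035, True) [ -1.11 -18.15  90.44] F -0.91 0.87 6.85 23.98
(-0.01, -0.0045, False) [ -2.15 -10.74  90.38] F 0.12 -2.2 6.92 24.56
(0.0, -0.0018, False) [-0.84 -1.2  89.95] F -1.98 -4.08 7.21 25.21
```

Run:
```python
from h import *
for y,x in((.006,-.004),(.011,-.006),(.015,-.006),(.020,-.0024),(.026,-.0024)):
    h=move_straight((*rail2w(x,y),.0893),.025,force_limit=6); rep((y,x,h))
```

```text
(0.006, -0.004, False) [-1.75  5.19 90.32] F 0.26 -2.41 7.05 25.7
(0.011, -0.006, False) [-3.34 10.25 90.44] F 0.89 -2.17 7.17 26.15
(0.015, -0.006, False) [-3.59 14.28 90.36] F 0.24 -1.96 6.75 26.54
(0.02, -0.0024, False) [-1.03 19.3  90.04] F -0.96 -2.54 7.36 27.02
(0.026, -0.0024, False) [-0.88 25.14 90.1 ] F -0.97 -2.61 7.4 27.5
```

Run:
```python
from h import *
x=-.0046
h=move_straight((*rail2w(x,.038),.0893),.025,force_limit=6); p,f=rep(h)
base=f@uy; y=.038
while y<.068:
    y+=.0015
    move_straight((*rail2w(x,y),.0893),.02)
    f=F(12); t=toR(read_tool_pos()); print(round(y*1e3,1),(t*1e3).round(2),round(f@ux,2),round(f@uy,2),round(f[2],2))
    if f@uy<base-1.6: print("contact?"); break
print(read_time_s(),base)
```

```text
False [-2.24 37.34 90.35] F 0.43 -2.19 6.94 28.23
39.5 [-2.3  38.66 90.35] 0.35 -2.88 6.97
41.0 [-2.34 40.16 90.28] 0.04 -3.09 7.14
42.5 [-2.37 41.63 90.3 ] 0.24 -2.9 7.02
44.0 [-2.4  43.12 90.32] 0.05 -2.93 7.14
45.5 [-2.42 44.65 90.31] 0.24 -2.87 7.13
47.0 [-2.45 46.14 90.27] -0.12 -2.83 6.94
48.5 [-2.47 47.65 90.29] 0.14 -2.96 7.36
50.0 [-2.47 49.16 90.28] 0.01 -2.93 7.27
51.5 [-2.43 50.66 90.29] -0.06 -3.1 7.35
53.0 [-2.47 52.16 90.28] 0.3 -3.09 7.28
54.5 [-2.5  53.65 90.25] 0.09 -3.07 7.24
56.0 [-2.5  55.03 90.24] 0.13 -3.53 7.0
57.5 [-2.49 56.25 90.28] -0.13 -4.5 7.26
contact?
32.775 -2.1898140229604444
```

Run:
```python
from h import *
x=-.0046;y=.0575;tx=-.00235
while y<.066:
    y+=.0007
    move_straight((*rail2w(x,y),.0893),.02)
    f=F(16); t=toR(read_tool_pos()); print(round(y*1e3,1),(t*1e3).round(2),(f@ux).round(2),(f@uy).round(2),f[2].round(2))
    if f@uy<-5.7 or t[1]>.0590: break
print("lift",read_time_s()); z=.0893; ty=t[1]
for i in range(14):
    z+=.0005
    move_straight((*rail2w(x,y),z),.02)
    f=F(12); t=np.mean([toR(read_tool_pos()) for _ in range(3)],0)
    print(round(z*1e3,1),round(x*1e3,2),round(y*1e3,2),(t*1e3).round(2),(f@ux).round(2),(f@uy).round(2),f[2].round(2))
    x+=np.clip(tx-t[0],-.0005,.0005)*.7; y+=np.clip(ty-t[1],-.0005,.0005)*.7
    if t[2]>.0943 or f[2]<.5: break
print(read_time_s())
```

```text
58.2 [-2.45 56.69 90.29] -0.06 -5.24 7.28
58.9 [-2.51 57.26 90.25] 0.08 -5.78 7.29
lift 33.5417
89.8 -4.6 58.9 [-2.47 57.27 90.71] 0.28 -5.77 6.63
90.3 -4.52 58.89 [-2.45 57.26 91.12] 0.01 -5.77 6.16
90.8 -4.45 58.89 [-2.48 57.24 91.53] 0.39 -5.74 5.58
91.3 -4.36 58.9 [-2.45 57.29 91.99] 0.06 -5.52 5.2
91.8 -4.29 58.88 [-2.44 57.29 92.42] 0.21 -5.8 5.1
92.3 -4.22 58.86 [-2.42 57.27 92.85] 0.56 -5.8 4.82
92.8 -4.18 58.85 [-2.44 57.3  93.31] 0.33 -5.23 4.35
93.3 -4.12 58.82 [-2.47 57.3  93.72] 0.31 -5.59 4.08
93.8 -4.03 58.79 [-2.42 57.29 94.18] 0.39 -5.15 3.68
94.3 -3.99 58.76 [-2.44 57.29 94.46] 0.59 -5.17 2.07
37.0417
```

Run:
```python
from h import *
x=-.0039;y=.05875;z=.0943
for i in range(8):
    z+=.0004
    move_straight((*rail2w(x,y),z),.02); p,f=rep(round(z*1e3,1))
    x+=np.clip(-.00243-p[0],-.0005,.0005)*.7
    if f[2]<-.3: break
for i in range(6):
    y-=.0004
    move_straight((*rail2w(x,y),z),.02); p,f=rep(("y",round(y*1e3,2)))
    if f@uy>-2.8: break
im=get_image("scene"); cv2.imwrite("pics/s3.png",cv2.resize(im["pixels"][150:290,260:430],None,fx=4,fy=4,interpolation=cv2.INTER_CUBIC))
```

```text
94.7 [-2.45 57.31 94.52] F 1.5 -5.07 -0.49 37.38
('y', 58.35) [-2.49 57.26 94.5 ] F 2.71 -5.3 -2.21 37.71
('y', 57.95) [-2.55 57.22 94.49] F 3.42 -4.69 -3.17 38.04
('y', 57.55) [-2.55 57.16 94.55] F 4.17 -3.63 -4.69 38.38
('y', 57.15) [-2.57 57.07 94.54] F 4.89 -3.07 -5.4 38.71
('y', 56.75) [-2.61 57.   94.52] F 5.17 -1.52 -5.53 39.04
```

View pics/s3.png

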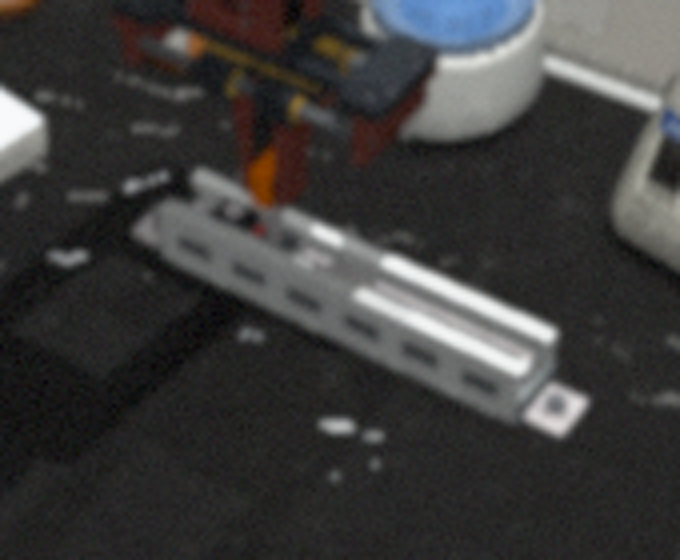

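Run:
```python
from h import *
x,y,z=-.0026,.0574,.0944
for i in range(9):
    move_straight((*rail2w(x,y),z),.02); sleep(.1); p,f=rep((round(x*1e3,2),round(y*1e3,2),round(z*1e3,2)))
    fx,fy,fz=f@ux,f@uy,f[2]+.9
    if abs(fx)<.8 and abs(fz)<1 and -4<fy<-2: break
    x+=np.clip(.00025*fx,-.0006,.0006); z+=np.clip(.0001*fz,-.0003,.0003)
    y+=np.clip(.0002*(fy+3),-.0004,.0004)
```

```text
(-2.6, 57.4, 94.4) [-2.39 57.17 94.49] F 2.9 -4.39 -0.8 39.52
(np.float64(-2.0), np.float64(57.12), np.float64(94.41)) [-2.23 57.12 94.48] F 0.52 -3.54 1.48 39.96
(np.float64(-1.87), np.float64(57.02), np.float64(94.65)) [-2.18 57.12 94.52] F 0.19 -3.26 -0.08 40.39
```

Balanced, with residual forces small. s3 shows the stud upright at about (265,200), next to the stop. Releasing now.

Run:
```python
from h import *
ungrasp(); rep("open"); t=np.array(read_tool_pos())
move_straight(t+[0,0,.09],.12)
sleep(.2)
for c in("scene","top"):
    im=get_image(c)
    for r in pinpoint("nut_grip",c)[:1]: print(c,r["confidence"],toR(atz(im,r["centre"],.0875)))
    a=im["pixels"]; a=a[150:290,260:430] if c=="scene" else a[150:250,230:400]
    cv2.imwrite(f"pics/{c}4.png",cv2.resize(a,None,fx=4,fy=4,interpolation=cv2.INTER_CUBIC))
print(read_time_s())
```

```text
open [-1.86 57.03 94.66] F -0.09 -0.22 -0.38 41.68
scene 0.49 [0.00224792 0.05208119 0.0875    ]
top 0.49 [-0.00337478  0.05983469  0.0875    ]
42.9833
```

View pics/scene4.png

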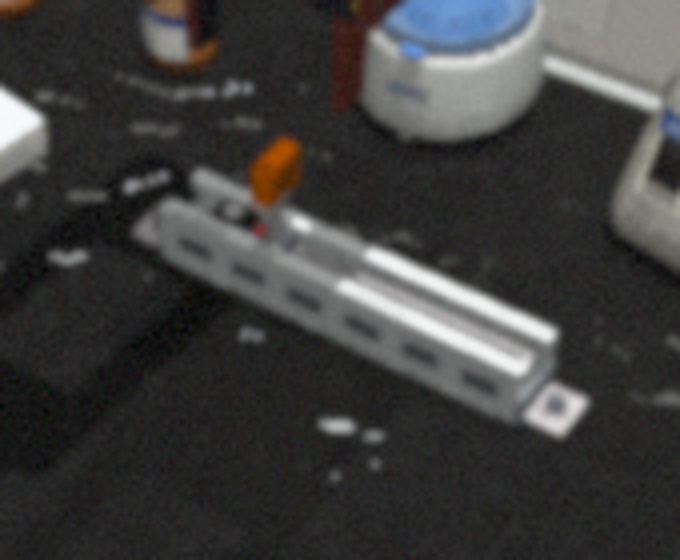

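The nut stands upright across the rail with its bar at about (275,170). The foot is under both lips and against the red pin at (260,230), and the gripper is clear.

```bash
python3 -c "
from rig import *
print(hand_in())"
```

```text
the job is handed in; nothing more can be done
None
```

I handed the job in: by the last picture and the force readings, the nut is caught across the rail under both lips with the stop's pin partly in (estimated 2–3 N), and the gripper is clear. The hand-in gave no verdict.

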